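Divider on, then the next dish crosswise

ROBOT

A 6-joint arm with a two-finger parallel gripper is mounted at the origin on a cart in front of the work surface, level with it; the furniture and walls round the work are solid. World frame = base frame: x ahead of the robot, y to its left, z up, the work surface at z = 0. Lengths are in m, angles in degrees, forces in N, time in s.
With the tool pointing down it reaches from about 0.4 to 0.825 m from the base axis. Payload 7 kg.
Tool frame: the origin (TCP) lies between the finger pads; the fingertips stand 17 mm ahead of it and the grasp point (between the pads) lies 2 mm behind it; z points along the fingers, y is the line along which they close (so a half turn about z gives the same grasp; the last joint's range is limited). The gripper opens to 85 mm and grips with 20 to 120 N. Pads are 22 mm wide; open, the fingers measure 114 mm over their backs; the gripper's body (76 mm by 85 mm) begins 54 mm behind the grasp point. The pads swing forward as they close: fully open they stand 13 mm farther back than shut.
Start: joints at [-53.623, 20.546, 0.682, 0, -70.136, -16.507], TCP at [0.229, -0.635, 0.248] pointing down, gripper open.
Joint ranges: [-176.03, 176.03], [-82.01, 121.73], [-58.28, 71.71], [-173.87, 95.51], [-174.79, -0.11], [-173.66, 173.66]. Speed limits (degrees/s): [136.94, 136.94, 172.46, 180, 180, 180].

INTERFACE

Orientations are given as [roll, pitch, yaw] about the fixed x, y, z axes, in that order (R = Rz(yaw) Ry(pitch) Rx(roll)).
In Python, from bench import * gives the robot as it stands.
- The arm moves only by the tool drive_tool, never from a script. Its arguments are lists of equal length, an entry for each row: "hand": the gripper command: -1 is fully open, 1 is shut, values between are in proportion; "travel": the shift along the tool's x, y, z scaled (see below), a list of three; "rotation": the turn, a rotation vector about the tool's x, y, z scaled (see below), a list of three. A call has 1 to 5 rows; each row shifts and turns the commanded pose from where the row before left it, along the tool's axes as they then stand; what a row does not reach is not made up. The controller multiplies each number of a shift by 0.04 m and each number of a turn by 4 degrees. A row lasts 1/8 s, in which the tool goes at most 62.5 mm and 10.7 degrees, less where a joint would pass 70% of its speed; a pose out of reach is approached as far as the arm can. A call with a number of a shift or a turn outside -1 to 1 is refused whole. A call with a gripper value outside its range is refused whole. The fingers move at their own pace and stop on an object; "newtons" is the grip in N (left out, the last holds). Time passes only in rows, so rows that do not move let the fingers close. It gives the time, the measured TCP pose, the force, the opening and the grip force at its end, in the units of the state.
- sense(): the state, without advancing time (a new reading comes with each control period).
- grab_frame(name): name is "scene" or "top" or "wrist"; returns the picture (400x640x3 uint8, red, green, blue); there is no depth.
- get_calibration(name): a dict with "vfov" (degrees; the focal length in pixels is half the picture's height over the tangent of half this angle, whatever the lens; pixels are square), "cx", "cy" (the principal point, pixels), "extrinsics" (4x4, takes a point from world to camera coordinates); the wrist camera has in their place "T_tool_cam" (4x4, takes a point from camera to tool coordinates, whose origin is the TCP and whose axes are the flange's). Camera axes: x right, y down, z forward; pixel columns grow to the right and rows downward; lengths in m; the calibration is good to about 2 mm. A picture is of the moment at which its call begins: read the wrist's pose just before it. get_calibration takes no time and is no camera call.
- finish_job(): hands the job in; it is judged then, once.
The state is a dict: "time_s": time; "qpos": joint angles; "qvel": joint speeds; "tau": joint torques, N m; "tcp_pos": TCP position; "eef_rot": TCP orientation; "wrist_force": force on the tool from outside, world axes, zero at the start; "ft_torque": the same for the moment, N m; "gripper_width": finger opening in m; "finger_force": force on a finger pad.
Only numpy, scipy, OpenCV 4.12 (cv2) and the standard library are available. Lean on these libraries where they do the work, as an engineer would, in place of code of your own. Each camera call takes 0.05 s, during which the arm holds its last target. There are 200 camera calls.

TASK

Lay the white divider sheet squarely on the rim of the steel tray, tab upwards, and let go of it. Then pick up the dish by its hoop, turn it a quarter turn so that the hoop runs across the length of the tray instead of along it, and finish still holding the dish, level and still, centred about 10 cm above the divider with nothing else carrying it. The loose ball must stay in the middle of the dish the whole time; do not touch the ball, and leave the tray and the salt cup, shaker and tin where they stand.

Things in the scene. Friction and masses are not known exactly. Their poses are not given: they have to be found in the camera images.
- tray: Open rectangular grey metal tray standing on the table, 170 mm long (its x axis) by 140 mm wide (its y axis), 50 mm high, 6 mm walls, about 1.6 kg. Balls seated in it belong to it and stay below the rim. Origin: centre of its underside; z up.
- divider: Stiff white plastic sheet, 180 mm (its x axis) by 150 mm (y) by 4 mm, about 90 g, lying on the table beside the tray. On the short edge at its -x side a flat tab stands up: 6 mm thick (x), 50 mm wide (y), top 44 mm above the sheet's underside. Origin: centre of the sheet's underside; z up, towards the tab's top. Either end of the tray may get the tab.
- divider_tab (a point): Point in the tab's middle, 87 mm from the sheet's centre on its -x side, 28 mm above the sheet's underside, 16 mm below the tab's top. Good place to pinch the tab across its 6 mm thickness; x axis points from the tab to the sheet's centre, y along the tab.
- dish: Round shallow steel dish, 150 mm across, 29 mm high, about 220 g, on the table on the tray's other side from the divider. Origin: centre of its underside; z up. Inside a very flat cone, lowest in the middle. A rigid hoop stands on it: posts at x = +77 and -77 mm, bar along its x axis over the middle, top at 117 mm. At the start the hoop lies along the tray's length within 8 degrees.
- dish_grip (a point): Middle of the hoop's black grip, 108 mm above the dish's underside, straight above its middle. The grip is 80 mm long along the dish's x axis, 16 mm thick (y), 18 mm high; pinch it across the 16 mm. There are 55 mm free between it and the ball's top. Axes as the dish's.
- dish_middle (a point): Middle of the dish's inside, 6 mm above its underside; lowest point, where the ball rests. Axes as the dish's.
- ball_center (a point): Centre of the loose steel ball, 36 mm diameter, 60 g, lying in the middle of the dish; it rolls when the dish tilts by more than about 5 degrees or is jerked.
- salt_cup: White lidded cup, 66 mm wide, 60 mm high, bystander behind the work. Origin: centre of its underside.
- pepper: Clear shaker with a grey metal top, 44 mm wide, 90 mm high, bystander. Origin: centre of its underside.
- paper_roll: White kitchen-paper roll standing at the left of the table, about 90 mm wide, 228 mm tall, does not move: keep arm and gripper clear of it. Origin: centre of its underside.
- tin: Small food tin, 57 mm wide, 72 mm high, bystander. Origin: centre of its underside.

How it is judged (in metres and radians):
On the way, in this order (a step that is already met when the one before it is completed fails the run):
1. the divider lies squarely on the tray's rim, tab up, let go and at rest (x of divider in the frame of tray between -0.02 and 0.02 m and y of divider in the frame of tray between -0.02 and 0.02 m and z of divider in the frame of tray between 0.045 and 0.055 m and angle between the x axis of divider and the x axis of tray, either way round below 0.2 rad and angle between divider's own z axis and vertical below 0.06 rad and contact force between the fingers and divider below 0.1 N and linear speed of divider below 0.02 m/s), for 0.2 s.
2. the dish is lifted by the fingers at least 40 mm off the table, ball in its middle (contact force between the fingers and dish above 1 N and horizontal distance between ball_center and dish_middle below 0.02 m and z of ball_center in the frame of dish between 0.015 and 0.035 m and height (world z) of dish above 0.04 m), for 0.2 s.
At the end, for the whole second after the job is handed in: Divider flat on the rim, within 20 mm and 0.2 rad, untouched. Dish held by the fingers within 30 mm of the tray's middle, 60-150 mm above the divider, touching neither; hoop across the tray within 0.17 rad, tilt under 0.08 rad, still; ball resting within 20 mm of the dish's middle (x of divider in the frame of tray between -0.02 and 0.02 m and y of divider in the frame of tray between -0.02 and 0.02 m and z of divider in the frame of tray between 0.045 and 0.055 m and angle between the x axis of divider and the x axis of tray, either way round below 0.2 rad and angle between divider's own z axis and vertical below 0.06 rad and contact force between the fingers and dish above 1 N and horizontal distance between ball_center and dish_middle below 0.02 m and z of ball_center in the frame of dish between 0.015 and 0.035 m and horizontal distance between dish and tray below 0.03 m and z of dish in the frame of divider between 0.06 and 0.15 m and angle between the x axis of dish and the y axis of tray, either way round below 0.17 rad and angle between dish's own z axis and vertical below 0.08 rad and contact force between ball and dish above 0.15 N and contact force between each of dish, the fingers and divider below 0.1 N and contact force between dish and tray below 0.1 N and linear speed of dish below 0.03 m/s and linear speed of ball below 0.05 m/s); the arm keeps its last pose, push and grip.
It fails at once if the ball leaves the middle of the dish (more than 30 mm) (horizontal distance between ball_center and dish_middle above 0.03 m).
It fails at once if the robot touches the ball (contact force between any of the fingers, the arm and ball above 0.3 N).
It fails at once if the tray is shifted by more than 40 mm (distance of tray from where it was at the start of the episode above 0.04 m).
It fails at once if a bystander is moved by more than 30 mm (distance of any of salt_cup, pepper, tin from where it was at the start of the episode above 0.03 m).
It also fails if it takes over 64 s, if anything falls off the work surface, if the arm or the gripper's body presses on something with over 40 N, if the wrist force passes 120 N, or if a joint passes its speed limit or range.

## Working session

There is one attempt and no reset: what is moved stays moved. The work goes in short steps, Python scripts to look and compute and a tool call to move; the robot and the scene stay as the last step left them, time stands still between calls to the robot, and variables do not carry over. Pictures are saved under pics/ and viewed, at most 10 in all, crops included, and the job is handed in when it is done.

Besides the shell and the picture viewer there is one more tool, called after "Request:" in YAML: its name, and indented under it one key for each argument. drive_tool: Moves the arm, as the interface text tells. Its arguments: {"type":"object","properties":{"hand":{"type":"array","items":{"type":"number"}},"travel":{"type":"array","items":{"type":"array","items":{"type":"number","minimum":-1,"maximum":1}}},"rotation":{"type":"array","items":{"type":"array","items":{"type":"number","minimum":-1,"maximum":1}}},"newtons":{"type":"number"}},"required":["hand","travel","rotation"]}

```bash
mkdir -p pics; ls; python3 - <<'E'
from bench import *
import cv2,numpy as np
print(sense())
a=grab_frame("scene");b=grab_frame("top")
cv2.imwrite("pics/scene0.png",a[:,:,::-1]);cv2.imwrite("pics/top0.png",b[:,:,::-1])
np.set_printoptions(suppress=True,precision=4)
for n in("scene","top","wrist"):print(n,get_calibration(n))
E
```

```text
pics
{'time_s': 0.0, 'qpos': array([-5.36216080e+01,  2.05904724e+01,  6.34690251e-01, -2.09653472e-02,
       -7.01359894e+01, -1.65067797e+01]), 'qvel': array([ 0.1169509 ,  0.0910529 ,  0.02815442,  0.03251559,  0.09411933,
       -0.03563   ]), 'tau': array([-2.33050807e-03, -5.83322346e+01,  2.93420720e+01,  6.93665341e+00,
       -6.05509340e-03, -4.48615208e-05]), 'tcp_pos': array([ 0.22927059, -0.63439123,  0.24737883]), 'eef_rot': array([ 1.79906410e+02, -7.18095164e-03, -1.60135521e+02]), 'wrist_force': array([ 0.05660298,  0.81296993, -0.15495295]), 'ft_torque': array([-0.03524798, -0.01246084,  0.03256332]), 'finger_force': 0.0, 'gripper_width': 0.08545949848334518}
scene {'vfov': 47.253151301648295, 'cx': 315.5662164915737, 'cy': 194.8750807334339, 'extrinsics': array([[-0.4551, -0.8904, -0.0116,  0.4174],
       [-0.4097,  0.2209, -0.885 ,  0.2947],
       [ 0.7906, -0.398 , -0.4654,  0.8668],
       [ 0.    ,  0.    ,  0.    ,  1.    ]])}
top {'vfov': 52.189150936049316, 'cx': 322.79538135497313, 'cy': 201.4766109455436, 'extrinsics': array([[ 0.0188, -0.9998,  0.012 ,  0.1239],
       [-0.9955, -0.0199, -0.0924,  0.6267],
       [ 0.0927, -0.0102, -0.9956,  1.0611],
       [ 0.    ,  0.    ,  0.    ,  1.    ]])}
wrist {'vfov': 71.64555694467643, 'cx': 316.52354204527563, 'cy': 198.68895038496592, 'T_tool_cam': array([[ 0.0007, -0.9528, -0.3036,  0.0771],
       [ 1.    ,  0.001 , -0.001 , -0.0006],
       [ 0.0013, -0.3036,  0.9528, -0.1256],
       [ 0.    ,  0.    ,  0.    ,  1.    ]])}
```

View pics/top0.png

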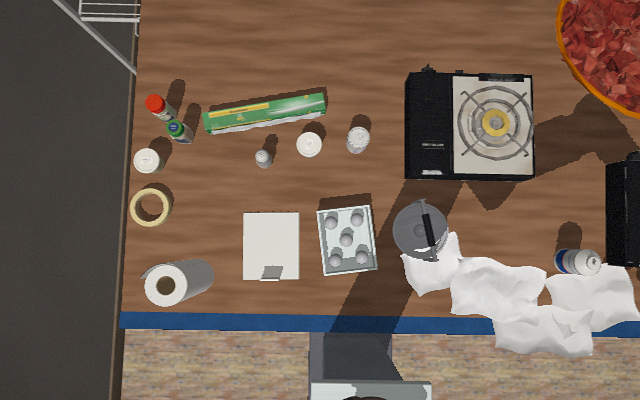

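View pics/scene0.png

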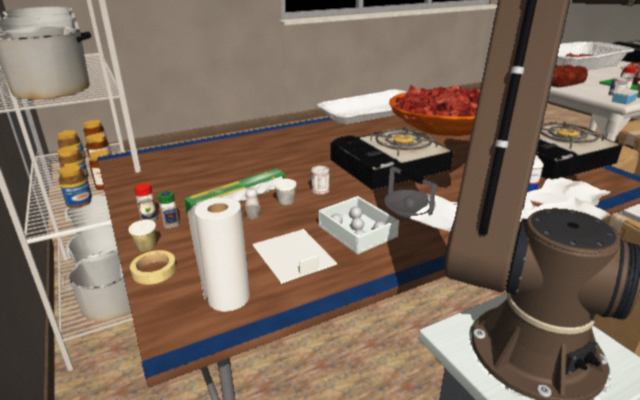

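The top view shows the divider at about (271,246) with its tab at the near edge (271,272). The tray is at (347,240), turned a few degrees, and the dish is at (420,230) with its black grip at (428,228). In the scene view the paper roll stands just left of the divider.

```bash
cat > h.py <<'E'
from bench import *
import cv2,numpy as np
from scipy.spatial.transform import Rotation as R
np.set_printoptions(suppress=True,precision=4)
def pose():
    s=sense();T=np.eye(4);T[:3,:3]=R.from_euler('xyz',s['eef_rot'],degrees=True).as_matrix();T[:3,3]=s['tcp_pos'];return T,s
def ray(name,uv,z,T=None):
    c=get_calibration(name);f=200/np.tan(np.radians(c['vfov']/2))
    W=T@c['T_tool_cam'] if name=="wrist" else np.linalg.inv(c['extrinsics'])
    d=W[:3,:3]@np.array([(uv[0]-c['cx'])/f,(uv[1]-c['cy'])/f,1]);o=W[:3,3]
    return o+d*(z-o[2])/d[2]
def quad(mask):
    n,l,st,_=cv2.connectedComponentsWithStats(mask.astype(np.uint8));k=1+np.argmax(st[1:,4])
    c=max(cv2.findContours((l==k).astype(np.uint8),0,2)[0],key=cv2.contourArea)
    return cv2.minAreaRect(c),cv2.boxPoints(cv2.minAreaRect(c)),st[k]
E
python3 - <<'E'
from h import *
b=cv2.imread("pics/top0.png");hsv=cv2.cvtColor(b,cv2.COLOR_BGR2HSV)
def roi(m,x0,x1,y0,y1):
    o=np.zeros_like(m);o[y0:y1,x0:x1]=m[y0:y1,x0:x1];return o
bright=cv2.inRange(hsv,(0,0,90),(180,60,255))>0
def rep(n,m,z):
    r,p,st=quad(m);q=np.array([ray("top",u,z)for u in p])
    print(n,r,st);print(q[:,:2],"c",q.mean(0)[:2],"sides",np.linalg.norm(q[1]-q[0]),np.linalg.norm(q[2]-q[1]))
    for i in(0,1):
        d=q[i+1]-q[i];print(" ang",np.degrees(np.arctan2(d[1],d[0])))
rep("div",roi(bright,235,305,205,285),.004)
rep("tray",roi(bright,312,384,195,280),.05)
rep("grip",roi(b.max(2)<50,405,450,190,265),.117)
cv2.imwrite("pics/crop.png",cv2.resize(b[190:290,230:470],None,fx=3.3,fy=3.3,interpolation=cv2.INTER_CUBIC))
E
```

```text
div ((271.0, 246.0), (68.0, 56.0), 90.0) [ 243  212   57   69 3815]
[[0.5934 0.3519]
 [0.5964 0.2   ]
 [0.414  0.1955]
 [0.4114 0.3451]] c [0.5038 0.2731] sides 0.15192215079189333 0.18243782471876777
 ang -88.87414988243115
 ang -178.61157920039247
tray ((346.6783142089844, 239.81863403320312), (66.0461654663086, 54.92594528198242), 83.1572265625) [ 316  205   62   71 3576]
[[ 0.5987  0.1549]
 [ 0.6186  0.0126]
 [ 0.4493 -0.0091]
 [ 0.4301  0.1312]] c [0.5242 0.0724] sides 0.14369020792866014 0.17072719169941794
 ang -82.01138094372784
 ang -172.69759690226687
grip ((428.2058410644531, 229.67648315429688), (32.43111038208008, 6.833310127258301), 77.47119140625) [422 214  13  32 221]
[[ 0.5885 -0.105 ]
 [ 0.5924 -0.1214]
 [ 0.5156 -0.1382]
 [ 0.5117 -0.1219]] c [ 0.5521 -0.1216] sides 0.01687654900332506 0.07866954409063703
 ang -76.43149427726269
 ang -167.68220128918387
```

View pics/crop.png

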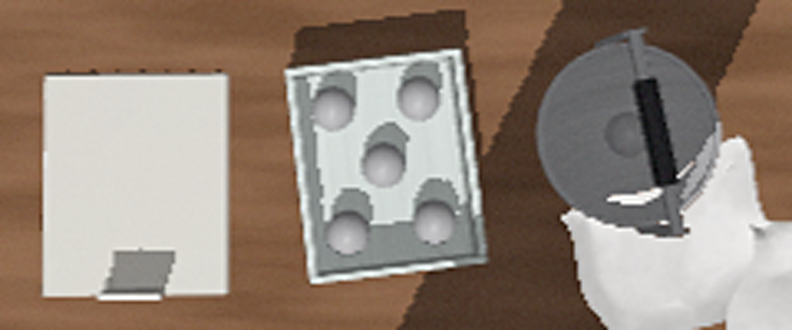

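The enlarged view confirms the masks: sizes come out at 182x152, 171x144 and 79x17 mm, matching the given ones. The tab is at the near (-x) edge and the grip is turned about 12°. Next I plan the approach to the tab.

```bash
cat >> h.py <<'E'
def plan(wps,T0=None,smooth=False):
    """wps: list of (xyz,yaw_deg,rows); prints rows of travel/rotation, 5 per call"""
    T,s=pose();p=T[:3,3].copy();yaw=s['eef_rot'][2];out=[]
    for q,y,n in wps:
        q=np.array(q,float);dy=(y-yaw+180)%360-180
        p0=p.copy();y0=yaw
        for i in range(1,n+1):
            a=i/n
            if smooth:a=a*a*(3-2*a)
            pt=p0+(q-p0)*a;d=(pt-p)/.04;c,sn=np.cos(np.radians(yaw)),np.sin(np.radians(yaw))
            t=[round(x,2)for x in(c*d[0]+sn*d[1],sn*d[0]-c*d[1],-d[2])];r=round(-(y0+dy*a-yaw)/4,2)
            out.append((t,r));t=np.array(t)*.04
            p=p+np.array([c*t[0]+sn*t[1],sn*t[0]-c*t[1],-t[2]]);yaw-=r*4
    for i in range(0,len(out),5):
        o=out[i:i+5];print([[float(x) for x in t]for t,_ in o],[[0,0,float(r)]for _,r in o])
    print("end",p,yaw,"max",max(max(map(abs,t))for t,_ in out),max(abs(r)for _,r in out))
E
python3 - <<'E'
from h import *
plan([((.50,-.30,.25),-130,12),((.50,.10,.25),-96,11),((.417,.271,.15),-88.8,7)])
E
```

```text
[[-0.77, 0.46, -0.01], [-0.78, 0.43, -0.0], [-0.81, 0.4, -0.01], [-0.82, 0.36, -0.0], [-0.84, 0.32, -0.01]] [[0, 0, -0.63], [0, 0, -0.63], [0, 0, -0.62], [0, 0, -0.63], [0, 0, -0.63]]
[[-0.85, 0.29, -0.0], [-0.86, 0.24, -0.01], [-0.87, 0.21, -0.0], [-0.88, 0.18, -0.01], [-0.89, 0.13, -0.0]] [[0, 0, -0.63], [0, 0, -0.62], [0, 0, -0.63], [0, 0, -0.63], [0, 0, -0.63]]
[[-0.89, 0.09, -0.01], [-0.89, 0.06, -0.0], [-0.7, 0.58, -0.0], [-0.72, 0.55, -0.0], [-0.76, 0.51, -0.0]] [[0, 0, -0.63], [0, 0, -0.62], [0, 0, -0.77], [0, 0, -0.78], [0, 0, -0.77]]
[[-0.78, 0.46, -0.0], [-0.81, 0.42, -0.0], [-0.82, 0.38, -0.0], [-0.85, 0.33, -0.0], [-0.86, 0.29, -0.0]] [[0, 0, -0.77], [0, 0, -0.78], [0, 0, -0.77], [0, 0, -0.77], [0, 0, -0.77]]
[[-0.88, 0.24, -0.0], [-0.89, 0.19, -0.0], [-0.9, 0.14, -0.0], [-0.58, 0.36, 0.36], [-0.58, 0.35, 0.35]] [[0, 0, -0.78], [0, 0, -0.77], [0, 0, -0.77], [0, 0, -0.26], [0, 0, -0.26]]
[[-0.59, 0.34, 0.36], [-0.59, 0.32, 0.36], [-0.6, 0.32, 0.35], [-0.61, 0.31, 0.36], [-0.61, 0.29, 0.36]] [[0, 0, -0.25], [0, 0, -0.26], [0, 0, -0.26], [0, 0, -0.26], [0, 0, -0.25]]
end [0.4171 0.2711 0.1499] -88.81527628969157 max 0.9 0.78
```

Request:
drive_tool:
  hand: [-1, -1, -1, -1, -1]
  travel:
    - [-0.77, 0.46, 0]
    - [-0.78, 0.43, 0]
    - [-0.8, 0.4, 0]
    - [-0.82, 0.36, 0]
    - [-0.84, 0.32, 0]
  rotation:
    - [0, 0, -0.63]
    - [0, 0, -0.63]
    - [0, 0, -0.63]
    - [0, 0, -0.63]
    - [0, 0, -0.63]
  newtons: 80

```text
time_s: 0.72
tcp_pos: [0.3424, -0.4944, 0.2479]
eef_rot: [180.0, -0.0, -147.5]
wrist_force: [0.5, 0.4, 0.8]
gripper_width: 0.0853
finger_force: 0.0
```

Request:
drive_tool:
  hand: [-1, -1, -1, -1, -1]
  travel:
    - [-0.85, 0.29, 0]
    - [-0.86, 0.24, 0]
    - [-0.87, 0.21, 0]
    - [-0.88, 0.18, 0]
    - [-0.89, 0.13, 0]
  rotation:
    - [0, 0, -0.63]
    - [0, 0, -0.63]
    - [0, 0, -0.63]
    - [0, 0, -0.63]
    - [0, 0, -0.63]

```text
time_s: 1.35
tcp_pos: [0.455, -0.3548, 0.248]
eef_rot: [180.0, -0.0, -134.8]
wrist_force: [-0.7, -0.9, 0.0]
gripper_width: 0.0852
finger_force: 0.0
```

Request:
drive_tool:
  hand: [-1, -1, -1, -1, -1]
  travel:
    - [-0.89, 0.09, 0]
    - [-0.89, 0.06, 0]
    - [-0.7, 0.58, 0]
    - [-0.72, 0.55, 0]
    - [-0.76, 0.51, 0]
  rotation:
    - [0, 0, -0.63]
    - [0, 0, -0.63]
    - [0, 0, -0.77]
    - [0, 0, -0.77]
    - [0, 0, -0.77]

```text
time_s: 1.98
tcp_pos: [0.4988, -0.1899, 0.2479]
eef_rot: [180.0, -0.0, -120.6]
wrist_force: [0.7, 0.2, 0.1]
gripper_width: 0.0855
finger_force: 0.0
```

Request:
drive_tool:
  hand: [-1, -1, -1, -1, -1]
  travel:
    - [-0.78, 0.46, 0]
    - [-0.81, 0.42, 0]
    - [-0.82, 0.38, 0]
    - [-0.85, 0.33, 0]
    - [-0.86, 0.29, 0]
  rotation:
    - [0, 0, -0.77]
    - [0, 0, -0.77]
    - [0, 0, -0.77]
    - [0, 0, -0.77]
    - [0, 0, -0.77]

```text
time_s: 2.6
tcp_pos: [0.4986, -0.0083, 0.2481]
eef_rot: [180.0, -0.0, -105.1]
wrist_force: [0.2, 0.7, 0.1]
gripper_width: 0.0853
finger_force: 0.0
```

Request:
drive_tool:
  hand: [-1, -1, -1, -1, -1]
  travel:
    - [-0.88, 0.24, 0]
    - [-0.89, 0.19, 0]
    - [-0.9, 0.14, 0]
    - [-0.58, 0.36, 0.36]
    - [-0.58, 0.35, 0.36]
  rotation:
    - [0, 0, -0.77]
    - [0, 0, -0.77]
    - [0, 0, -0.77]
    - [0, 0, -0.26]
    - [0, 0, -0.26]

```text
time_s: 3.22
tcp_pos: [0.4748, 0.1497, 0.2189]
eef_rot: [180.0, -0.0, -93.9]
wrist_force: [-0.7, 0.1, -0.5]
gripper_width: 0.0853
finger_force: 0.0
```

Request:
drive_tool:
  hand: [-1, -1, -1, -1, -1]
  travel:
    - [-0.59, 0.34, 0.36]
    - [-0.59, 0.33, 0.36]
    - [-0.6, 0.32, 0.36]
    - [-0.6, 0.31, 0.36]
    - [-0.6, 0.3, 0.36]
  rotation:
    - [0, 0, -0.26]
    - [0, 0, -0.26]
    - [0, 0, -0.26]
    - [0, 0, -0.26]
    - [0, 0, -0.26]

```text
time_s: 3.85
tcp_pos: [0.4146, 0.2706, 0.1469]
eef_rot: [180.0, -0.0, -88.7]
wrist_force: [-0.6, -0.3, -0.5]
gripper_width: 0.0856
finger_force: 0.0
```

```bash
python3 - <<'E'
from h import *
T,s=pose();a=grab_frame("wrist");print(s['tcp_pos'],s['eef_rot'],s['qpos'])
cv2.imwrite("pics/w1.png",a[:,:,::-1]);np.save("w1T.npy",T)
E
```

```text
[0.4146 0.2706 0.1469] [179.9823  -0.0144 -88.6969] [ 55.9194   9.0561 -29.6208  -0.0077 -51.3451 -54.6114]
```

View pics/w1.png

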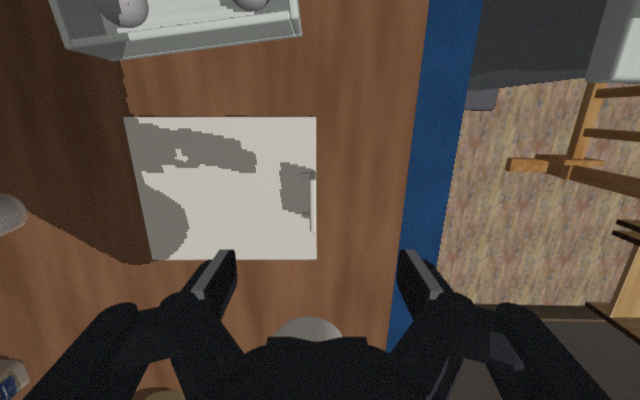

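The wrist view shows the sheet with its right edge (the tab side) at column 316, rows 117-259. The tab's bright top spans (310-316, 180-231).

```bash
python3 - <<'E'
from h import *
T=np.load("w1T.npy")
for n,u,z in[("tabA",(313,180),.044),("tabB",(313,231),.044),("c",(316,117),.004),("c",(316,259),.004),("c",(124,117),.004),("c",(152,259),.004)]:print(n,ray("wrist",u,z,T))
E
```

```text
tabA [0.4189 0.2485 0.044 ]
tabB [0.418  0.2955 0.044 ]
c [0.4176 0.1981 0.004 ]
c [0.4142 0.3468 0.004 ]
c [0.596  0.2022 0.004 ]
c [0.5932 0.351  0.004 ]
```

Request:
drive_tool:
  hand: [-1, -1, -1, -1, -1]
  travel:
    - [-0.06, -0.1, 0.8]
    - [0, 0, 0.8]
    - [0, 0, 0.7]
    - [0, 0, 0.5]
    - [0, 0, 0.18]
  rotation:
    - [0, 0, 0]
    - [0, 0, 0]
    - [0, 0, 0]
    - [0, 0, 0]
    - [0, 0, 0]

```text
time_s: 4.53
tcp_pos: [0.4187, 0.2718, 0.027]
eef_rot: [179.9, -0.1, -88.7]
wrist_force: [-0.4, -0.8, 0.7]
gripper_width: 0.085
finger_force: 0.0
```

Request:
drive_tool:
  hand: [0.2, 0.8, 1, 1, 1]
  travel:
    - [0, 0, 0]
    - [0, 0, 0]
    - [0, 0, 0]
    - [0, 0, 0]
    - [0, 0, 0]
  rotation:
    - [0, 0, 0]
    - [0, 0, 0]
    - [0, 0, 0]
    - [0, 0, 0]
    - [0, 0, 0]
  newtons: 80

```text
time_s: 5.15
tcp_pos: [0.4194, 0.2727, 0.0289]
eef_rot: [-180.0, 0.0, -88.7]
wrist_force: [-1.8, -0.8, 6.4]
gripper_width: 0.0048
finger_force: 78.8
```

Request:
drive_tool:
  hand: [1, 1, 1, 1, 1]
  travel:
    - [0, 0, -0.3]
    - [0, 0, -0.6]
    - [0, 0, -0.7]
    - [0, 0, -0.5]
    - [0, 0, -0.2]
  rotation:
    - [0, 0, 0]
    - [0, 0, 0]
    - [0, 0, 0]
    - [0, 0, 0]
    - [0, 0, 0]

```text
time_s: 5.78
tcp_pos: [0.4195, 0.2729, 0.122]
eef_rot: [-179.9, 0.1, -88.7]
wrist_force: [0.6, 0.1, -1.9]
gripper_width: 0.0048
finger_force: 78.2
```

```bash
python3 - <<'E'
from h import *
plan([((.4378,.0606,.12),-82.5,10)],smooth=True)
a=grab_frame("scene");cv2.imwrite("pics/s1.png",cv2.resize(a[150:330,180:440,::-1],None,fx=3,fy=3))
E
```

```text
[[0.15, -0.01, 0.0], [0.4, -0.02, 0.01], [0.6, -0.04, 0.0], [0.72, -0.02, 0.01], [0.79, -0.02, 0.0]] [[0, 0, -0.04], [0, 0, -0.12], [0, 0, -0.18], [0, 0, -0.21], [0, 0, -0.23]]
[[0.79, -0.01, 0.01], [0.72, 0.0, 0.01], [0.6, 0.02, 0.0], [0.41, 0.01, 0.01], [0.14, 0.01, -0.0]] [[0, 0, -0.23], [0, 0, -0.21], [0, 0, -0.18], [0, 0, -0.11], [0, 0, -0.05]]
end [0.4376 0.0608 0.12  ] -82.4882034789707 max 0.79 0.23
```

View pics/s1.png

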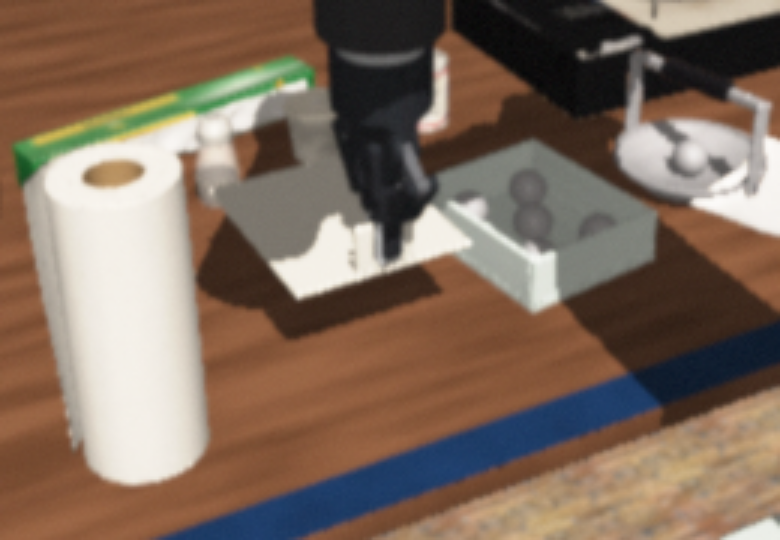

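The sheet hangs level from the tab (around (360,240) in the crop), clear of the table and above rim height. On to the tray.

Request:
drive_tool:
  hand: [1, 1, 1, 1, 1]
  travel:
    - [0.15, -0.01, 0]
    - [0.4, -0.02, 0]
    - [0.6, -0.04, 0]
    - [0.72, -0.02, 0]
    - [0.79, -0.02, 0]
  rotation:
    - [0, 0, -0.04]
    - [0, 0, -0.12]
    - [0, 0, -0.18]
    - [0, 0, -0.21]
    - [0, 0, -0.23]

```text
time_s: 6.45
tcp_pos: [0.4275, 0.1643, 0.1195]
eef_rot: [179.9, -0.1, -85.6]
wrist_force: [0.3, 0.2, -1.4]
gripper_width: 0.0047
finger_force: 78.1
```

Request:
drive_tool:
  hand: [1, 1, 1, 1, 1]
  travel:
    - [0.79, -0.01, 0.1]
    - [0.72, 0, 0.1]
    - [0.6, 0.02, 0.1]
    - [0.41, 0.01, 0.2]
    - [0.14, 0.01, 0.1]
  rotation:
    - [0, 0, -0.23]
    - [0, 0, -0.21]
    - [0, 0, -0.18]
    - [0, 0, -0.11]
    - [0, 0, -0.05]

```text
time_s: 7.08
tcp_pos: [0.4363, 0.0585, 0.0954]
eef_rot: [179.9, -0.0, -82.6]
wrist_force: [0.6, 0.5, -0.9]
gripper_width: 0.0045
finger_force: 78.1
```

```bash
python3 - <<'E'
from h import *
T,s=pose();print(s['tcp_pos'],s['eef_rot'])
a=grab_frame("wrist");np.save("w2T.npy",T)
b=grab_frame("top")[150:300,230:470]
im=np.zeros((600,800,3),np.uint8);im[:400,:640]=a
b2=cv2.resize(b[30:130,:],None,fx=2,fy=2);im[400:600,:480]=b2
cv2.imwrite("pics/w2.png",im[:,:,::-1])
E
```

```text
[0.4363 0.0585 0.0954] [179.886   -0.0442 -82.5732]
```

View pics/w2.png

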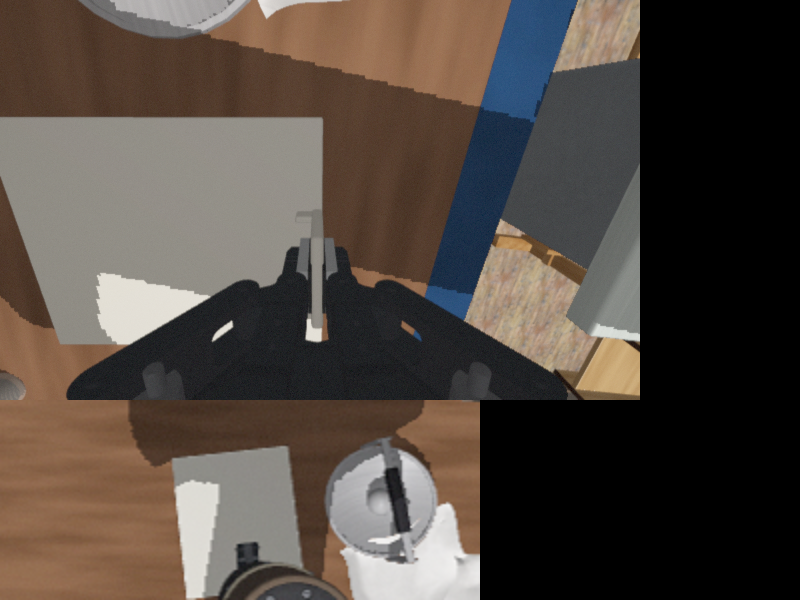

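The sheet covers the tray, its edges parallel to the gripper (corner at (322,117)). The top inset shows it over the tray's place. I lower it.

Request:
drive_tool:
  hand: [1, 1, 1, 1]
  travel:
    - [-0.05, -0.04, 0.12]
    - [0, 0, 0.12]
    - [0, 0, 0.1]
    - [0, 0, 0.06]
  rotation:
    - [0, 0, 0]
    - [0, 0, 0]
    - [0, 0, 0]
    - [0, 0, 0]

```text
time_s: 7.68
tcp_pos: [0.4385, 0.0627, 0.08]
eef_rot: [180.0, -0.0, -82.5]
wrist_force: [-0.1, -0.3, -1.5]
gripper_width: 0.0052
finger_force: 78.1
```

Request:
drive_tool:
  hand: [1, 1]
  travel:
    - [0, 0, 0.03]
    - [0, 0, 0]
  rotation:
    - [0, 0, 0]
    - [0, 0, 0]

```text
time_s: 7.92
tcp_pos: [0.4387, 0.0626, 0.0791]
eef_rot: [-180.0, 0.0, -82.5]
wrist_force: [0.4, -0.0, -0.8]
gripper_width: 0.0049
finger_force: 78.1
```

Request:
drive_tool:
  hand: [1, 1, 1]
  travel:
    - [0, 0, 0.04]
    - [0, 0, 0.03]
    - [0, 0, 0]
  rotation:
    - [0, 0, 0]
    - [0, 0, 0]
    - [0, 0, 0]

```text
time_s: 8.3
tcp_pos: [0.4388, 0.0626, 0.0788]
eef_rot: [-179.9, -0.0, -82.4]
wrist_force: [-15.5, 0.8, 36.3]
gripper_width: 0.0048
finger_force: 84.2
```

Request:
drive_tool:
  hand: [1, 0.7, 0, -0.5, -0.5]
  travel:
    - [0, 0, -0.05]
    - [0, 0, 0]
    - [0, 0, 0]
    - [0, 0, 0]
    - [0, 0, 0]
  rotation:
    - [0, 0, 0]
    - [0, 0, 0]
    - [0, 0, 0]
    - [0, 0, 0]
    - [0, 0, 0]

```text
time_s: 8.93
tcp_pos: [0.4386, 0.0625, 0.0781]
eef_rot: [180.0, -0.0, -82.5]
wrist_force: [0.2, 0.6, -0.3]
gripper_width: 0.0641
finger_force: 0.0
```

Request:
drive_tool:
  hand: [-0.5, -0.5, -0.5, -0.5, -0.5]
  travel:
    - [0, 0, -0.5]
    - [0, 0, -0.7]
    - [0, 0, -0.9]
    - [0, 0, -0.9]
    - [0, 0, -0.9]
  rotation:
    - [0, 0, 0]
    - [0, 0, 0]
    - [0, 0, 0]
    - [0, 0, 0]
    - [0, 0, 0]

```text
time_s: 9.55
tcp_pos: [0.4384, 0.0624, 0.2355]
eef_rot: [180.0, 0.0, -82.5]
wrist_force: [0.9, 0.5, -0.1]
gripper_width: 0.0639
finger_force: 0.0
```

```bash
python3 - <<'E'
from h import *
T,s=pose();print(s['tcp_pos'],s['eef_rot'])
a=grab_frame("wrist");np.save("w3T.npy",T)
b=grab_frame("scene")[190:260,280:470]
im=np.zeros((600,800,3),np.uint8);im[:400,:640]=a
im[400:600,:543]=cv2.resize(b,(543,200))
cv2.imwrite("pics/w3.png",im[:,:,::-1])
plan([((.53,-.105,.24),-167.5,21)])
E
```

```text
[0.4384 0.0624 0.2355] [179.9959   0.0002 -82.4913]
[[0.21, -0.08, -0.0], [0.21, -0.09, -0.0], [0.2, -0.11, -0.01], [0.19, -0.12, 0.0], [0.18, -0.14, -0.0]] [[0, 0, 1.01], [0, 0, 1.01], [0, 0, 1.02], [0, 0, 1.01], [0, 0, 1.01]]
[[0.17, -0.15, -0.0], [0.16, -0.16, -0.01], [0.15, -0.17, 0.0], [0.14, -0.18, -0.0], [0.13, -0.19, -0.0]] [[0, 0, 1.01], [0, 0, 1.02], [0, 0, 1.01], [0, 0, 1.01], [0, 0, 1.01]]
[[0.11, -0.2, -0.0], [0.09, -0.2, -0.01], [0.08, -0.21, 0.0], [0.07, -0.22, -0.0], [0.05, -0.22, -0.0]] [[0, 0, 1.02], [0, 0, 1.01], [0, 0, 1.01], [0, 0, 1.01], [0, 0, 1.02]]
[[0.03, -0.23, -0.01], [0.02, -0.22, 0.0], [0.0, -0.23, -0.0], [-0.01, -0.23, -0.0], [-0.03, -0.22, -0.01]] [[0, 0, 1.01], [0, 0, 1.01], [0, 0, 1.01], [0, 0, 1.02], [0, 0, 1.01]]
[[-0.04, -0.23, 0.0]] [[0, 0, 1.01]]
end [ 0.5299 -0.1052  0.2401] -167.49633302701994 max 0.23 1.02
```

View pics/w3.png

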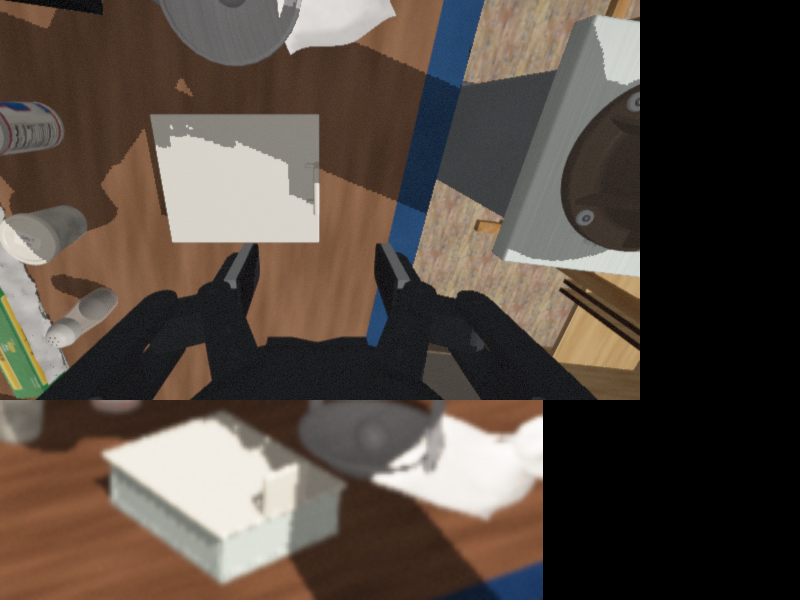

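The divider lies flat and square on the rim, corners at (151,114), (319,114), (319,242), (173,242), tab up and fingers free. Now on to the dish.

Request:
drive_tool:
  hand: [-0.5, -0.6, -0.8, -1, -1]
  travel:
    - [0.21, -0.08, 0]
    - [0.21, -0.09, 0]
    - [0.2, -0.11, 0]
    - [0.19, -0.12, 0]
    - [0.18, -0.14, 0]
  rotation:
    - [0, 0, 1]
    - [0, 0, 1]
    - [0, 0, 1]
    - [0, 0, 1]
    - [0, 0, 1]

```text
time_s: 10.28
tcp_pos: [0.4599, 0.0222, 0.2337]
eef_rot: [180.0, -0.0, -102.6]
wrist_force: [-0.4, 0.0, -0.3]
gripper_width: 0.0853
finger_force: 0.0
```

Request:
drive_tool:
  hand: [-1, -1, -1, -1, -1]
  travel:
    - [0.17, -0.15, 0]
    - [0.16, -0.16, 0]
    - [0.15, -0.17, 0]
    - [0.14, -0.18, 0]
    - [0.13, -0.19, 0]
  rotation:
    - [0, 0, 1]
    - [0, 0, 1]
    - [0, 0, 1]
    - [0, 0, 1]
    - [0, 0, 1]

```text
time_s: 10.9
tcp_pos: [0.4813, -0.0179, 0.2336]
eef_rot: [180.0, -0.0, -122.6]
wrist_force: [0.0, 0.3, 0.3]
gripper_width: 0.0853
finger_force: 0.0
```

Request:
drive_tool:
  hand: [-1, -1, -1, -1, -1]
  travel:
    - [0.11, -0.2, 0]
    - [0.09, -0.2, 0]
    - [0.08, -0.21, 0]
    - [0.07, -0.22, 0]
    - [0.05, -0.22, 0]
  rotation:
    - [0, 0, 1]
    - [0, 0, 1]
    - [0, 0, 1]
    - [0, 0, 1]
    - [0, 0, 1]

```text
time_s: 11.52
tcp_pos: [0.5029, -0.0576, 0.2336]
eef_rot: [180.0, -0.0, -142.6]
wrist_force: [0.2, 0.4, -0.6]
gripper_width: 0.0853
finger_force: 0.0
```

Request:
drive_tool:
  hand: [-1, -1, -1, -1, -1]
  travel:
    - [0.03, -0.23, 0]
    - [0.02, -0.22, 0]
    - [0, -0.23, 0]
    - [0, -0.23, 0]
    - [-0.03, -0.22, 0]
  rotation:
    - [0, 0, 1]
    - [0, 0, 1]
    - [0, 0, 1]
    - [0, 0, 1]
    - [0, 0, 1]

```text
time_s: 12.15
tcp_pos: [0.5246, -0.0974, 0.2335]
eef_rot: [180.0, -0.1, -162.6]
wrist_force: [-0.3, 0.0, -0.5]
gripper_width: 0.0855
finger_force: 0.0
```

Request:
drive_tool:
  hand: [-1, -1]
  travel:
    - [-0.04, -0.23, 0]
    - [0, 0, 0]
  rotation:
    - [0, 0, 1]
    - [0, 0, 0]

```text
time_s: 12.4
tcp_pos: [0.5289, -0.1058, 0.2335]
eef_rot: [180.0, -0.1, -166.5]
wrist_force: [-0.2, 0.3, -0.7]
gripper_width: 0.0852
finger_force: 0.0
```

```bash
python3 - <<'E'
from h import *
T3=np.load("w3T.npy");q=np.array([ray("wrist",u,.054,T3)for u in[(151,114),(319,114),(319,242),(173,242)]]);print("div",q.mean(0),q[:,:2])
T,s=pose();print(s['tcp_pos'],s['eef_rot'],s['qpos'])
a=grab_frame("wrist");np.save("w4T.npy",T)
cv2.imwrite("pics/w4.png",a[:,:,::-1])
E
```

```text
div [0.5247 0.0755 0.054 ] [[ 0.6229  0.0129]
 [ 0.4463 -0.0106]
 [ 0.4262  0.138 ]
 [ 0.6035  0.1616]]
[ 0.5289 -0.1058  0.2335] [ 179.9905   -0.0642 -166.5116] [  9.5179   8.4366 -17.6759  -0.0056 -63.9521 -86.0271]
```

View pics/w4.png

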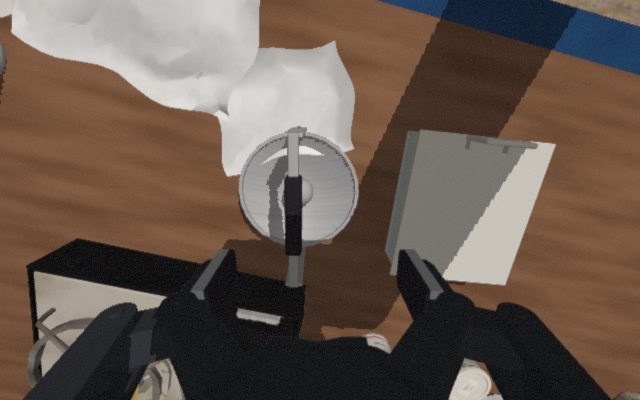

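The wrist view shows the black grip at columns 286-302, rows 176-255, upright and so in line with the tool's x axis. The ball is centred beneath it at (305,192).

```bash
python3 - <<'E'
from h import *
T=np.load("w4T.npy");b=cv2.imread("pics/w4.png");m=b.max(2)<45;o=np.zeros_like(m);o[165:262,278:312]=m[165:262,278:312]
r,p,st=quad(o);print(r,st)
q=np.array([ray("wrist",u,.117,T)for u in p]);print(q,q.mean(0))
for i in(0,1):
    d=q[i+1]-q[i];print(np.linalg.norm(d),np.degrees(np.arctan2(d[1],d[0])))
print("dish c",ray("wrist",(298.5,187),.025,T),"stove",ray("top",(405,180),.08))
g=q.mean(0);yaw=s=pose()[1]['eef_rot'][2]
plan([((g[0],g[1],.106),yaw,6)])
E
```

```text
((292.9999694824219, 215.49996948242188), (78.99998474121094, 15.999998092651367), 90.0) [ 285  176   17   80 1223]
[[ 0.515  -0.1389  0.117 ]
 [ 0.5117 -0.125   0.117 ]
 [ 0.589  -0.1077  0.117 ]
 [ 0.5927 -0.123   0.117 ]] [ 0.5521 -0.1236  0.117 ]
0.01430680823128837 103.54153256668097
0.07923000072337806 12.55543794978131
dish c [ 0.5479 -0.1252  0.025 ] stove [ 0.6787 -0.0727  0.08  ]
[[-0.08, -0.1, 0.53], [-0.07, -0.09, 0.53], [-0.08, -0.1, 0.54], [-0.08, -0.1, 0.53], [-0.07, -0.09, 0.53]] [[0, 0, -0.0], [0, 0, -0.0], [0, 0, -0.0], [0, 0, -0.0], [0, 0, -0.0]]
[[-0.08, -0.1, 0.53]] [[0, 0, -0.0]]
end [ 0.5521 -0.1237  0.106 ] -166.44210683166077 max 0.54 0.0
```

Request:
drive_tool:
  hand: [-1, -1, -1, -1, -1]
  travel:
    - [-0.2, -0.3, 0.2]
    - [-0.26, -0.28, 0.6]
    - [0, 0, 0.9]
    - [0, 0, 0.9]
    - [0, 0, 0.58]
  rotation:
    - [0, 0, 0.2]
    - [0, 0, 0]
    - [0, 0, 0]
    - [0, 0, 0]
    - [0, 0, 0]

```text
time_s: 13.08
tcp_pos: [0.5515, -0.1241, 0.1047]
eef_rot: [180.0, -0.1, -167.3]
wrist_force: [0.0, 0.4, 0.9]
gripper_width: 0.0856
finger_force: 0.0
```

Request:
drive_tool:
  hand: [-0.5, 0, 0.3, 0.45, 0.5]
  travel:
    - [0, 0, 0]
    - [0, 0, 0]
    - [0, 0, 0]
    - [0, 0, 0]
    - [0, 0, 0]
  rotation:
    - [0, 0, 0]
    - [0, 0, 0]
    - [0, 0, 0]
    - [0, 0, 0]
    - [0, 0, 0]
  newtons: 50

```text
time_s: 13.7
tcp_pos: [0.5524, -0.1238, 0.1077]
eef_rot: [-180.0, 0.1, -167.3]
wrist_force: [-0.3, -0.5, -0.4]
gripper_width: 0.0211
finger_force: 0.0
```

Request:
drive_tool:
  hand: [0.53, 0.56, 0.58, 0.6, 0.62]
  travel:
    - [0, 0, 0.04]
    - [0, 0, 0]
    - [0, 0, 0]
    - [0, 0, 0]
    - [0, 0, 0]
  rotation:
    - [0, 0, 0]
    - [0, 0, 0]
    - [0, 0, 0]
    - [0, 0, 0]
    - [0, 0, 0]
  newtons: 50

```text
time_s: 14.32
tcp_pos: [0.5522, -0.1237, 0.1055]
eef_rot: [180.0, -0.0, -167.3]
wrist_force: [0.3, 0.9, 0.4]
gripper_width: 0.0165
finger_force: 0.7
```

Request:
drive_tool:
  hand: [0.64, 0.67, 0.7, 0.8, 1]
  travel:
    - [0, 0, 0]
    - [0, 0, 0]
    - [0, 0, 0]
    - [0, 0, 0]
    - [0, 0, 0]
  rotation:
    - [0, 0, 0]
    - [0, 0, 0]
    - [0, 0, 0]
    - [0, 0, 0]
    - [0, 0, 0]
  newtons: 70

```text
time_s: 14.95
tcp_pos: [0.5522, -0.1238, 0.1056]
eef_rot: [180.0, 0.0, -167.3]
wrist_force: [-2.2, 3.2, 4.2]
gripper_width: 0.0148
finger_force: 68.6
```

Request:
drive_tool:
  hand: [1, 1, 1, 1, 1]
  travel:
    - [0, 0, -0.05]
    - [0, 0, -0.1]
    - [0, 0, -0.2]
    - [0, 0, -0.3]
    - [0, 0, -0.4]
  rotation:
    - [0, 0, 0]
    - [0, 0, 0]
    - [0, 0, 0]
    - [0, 0, 0]
    - [0, 0, 0]

```text
time_s: 15.58
tcp_pos: [0.5522, -0.1239, 0.1485]
eef_rot: [-180.0, -0.0, -167.3]
wrist_force: [0.9, 0.1, -2.7]
gripper_width: 0.0149
finger_force: 68.3
```

Request:
drive_tool:
  hand: [1, 1, 1, 1, 1]
  travel:
    - [0, 0, -0.4]
    - [0, 0, -0.4]
    - [0, 0, -0.4]
    - [0, 0, -0.4]
    - [0, 0, -0.4]
  rotation:
    - [0, 0, 0]
    - [0, 0, 0]
    - [0, 0, 0]
    - [0, 0, 0]
    - [0, 0, 0]

```text
time_s: 16.2
tcp_pos: [0.5521, -0.1239, 0.2286]
eef_rot: [180.0, -0.0, -167.3]
wrist_force: [0.1, 0.5, -2.7]
gripper_width: 0.0148
finger_force: 68.3
```

Request:
drive_tool:
  hand: [1, 1, 1, 1, 1]
  travel:
    - [0, 0, -0.3]
    - [0, 0, -0.2]
    - [0, 0, -0.15]
    - [0, 0, -0.05]
    - [0, 0, 0]
  rotation:
    - [0, 0, 0]
    - [0, 0, 0]
    - [0, 0, 0]
    - [0, 0, 0]
    - [0, 0, 0]

```text
time_s: 16.82
tcp_pos: [0.5521, -0.1238, 0.2552]
eef_rot: [180.0, -0.0, -167.3]
wrist_force: [-0.3, -0.1, -2.6]
gripper_width: 0.015
finger_force: 68.3
```

```bash
python3 - <<'E'
from h import *
T,s=pose();print(s['tcp_pos'],s['eef_rot'],s['qpos'])
a=grab_frame("wrist");b=grab_frame("scene")[120:240,300:480]
im=np.zeros((600,800,3),np.uint8);im[:340,:544]=cv2.resize(a,(544,340))
im[345:585,:360]=cv2.resize(b,(360,240));cv2.imwrite("pics/w5.png",im[:,:,::-1])
plan([((.524,.073,.2556),-82.5,40)],smooth=True)
E
```

```text
[ 0.5521 -0.1238  0.2552] [ 179.9906   -0.0272 -167.2923] [  7.1682  10.0607 -12.7326  -0.0073 -67.2347 -84.4577]
[[-0.0, 0.01, -0.0], [-0.0, 0.03, -0.0], [-0.01, 0.04, -0.0], [-0.0, 0.06, -0.0], [-0.01, 0.07, -0.0]] [[0, 0, -0.04], [0, 0, -0.11], [0, 0, -0.19], [0, 0, -0.25], [0, 0, -0.32]]
[[-0.01, 0.09, -0.0], [-0.02, 0.1, -0.0], [-0.02, 0.11, -0.0], [-0.03, 0.12, -0.0], [-0.04, 0.13, -0.0]] [[0, 0, -0.38], [0, 0, -0.43], [0, 0, -0.48], [0, 0, -0.54], [0, 0, -0.57]]
[[-0.04, 0.14, -0.0], [-0.06, 0.14, -0.0], [-0.06, 0.15, -0.0], [-0.07, 0.15, -0.0], [-0.08, 0.15, -0.0]] [[0, 0, -0.62], [0, 0, -0.65], [0, 0, -0.68], [0, 0, -0.71], [0, 0, -0.74]]
[[-0.1, 0.15, -0.0], [-0.1, 0.15, -0.01], [-0.11, 0.15, 0.0], [-0.12, 0.14, 0.0], [-0.13, 0.13, 0.0]] [[0, 0, -0.75], [0, 0, -0.77], [0, 0, -0.78], [0, 0, -0.79], [0, 0, -0.8]]
[[-0.14, 0.13, 0.0], [-0.14, 0.12, 0.0], [-0.15, 0.11, 0.0], [-0.15, 0.1, 0.0], [-0.15, 0.09, 0.0]] [[0, 0, -0.79], [0, 0, -0.79], [0, 0, -0.79], [0, 0, -0.77], [0, 0, -0.75]]
[[-0.15, 0.08, 0.0], [-0.15, 0.07, -0.0], [-0.15, 0.05, -0.0], [-0.15, 0.05, -0.0], [-0.13, 0.04, -0.0]] [[0, 0, -0.74], [0, 0, -0.71], [0, 0, -0.68], [0, 0, -0.65], [0, 0, -0.62]]
[[-0.14, 0.04, -0.0], [-0.12, 0.02, -0.0], [-0.11, 0.02, -0.0], [-0.1, 0.01, -0.0], [-0.09, 0.01, -0.0]] [[0, 0, -0.57], [0, 0, -0.53], [0, 0, -0.49], [0, 0, -0.43], [0, 0, -0.38]]
[[-0.07, 0.01, -0.0], [-0.06, 0.0, -0.0], [-0.05, 0.0, -0.0], [-0.02, 0.0, -0.0], [-0.01, 0.0, -0.0]] [[0, 0, -0.31], [0, 0, -0.26], [0, 0, -0.18], [0, 0, -0.12], [0, 0, -0.04]]
end [0.5241 0.0729 0.2555] -82.4923588140537 max 0.15 0.8
```

View pics/w5.png

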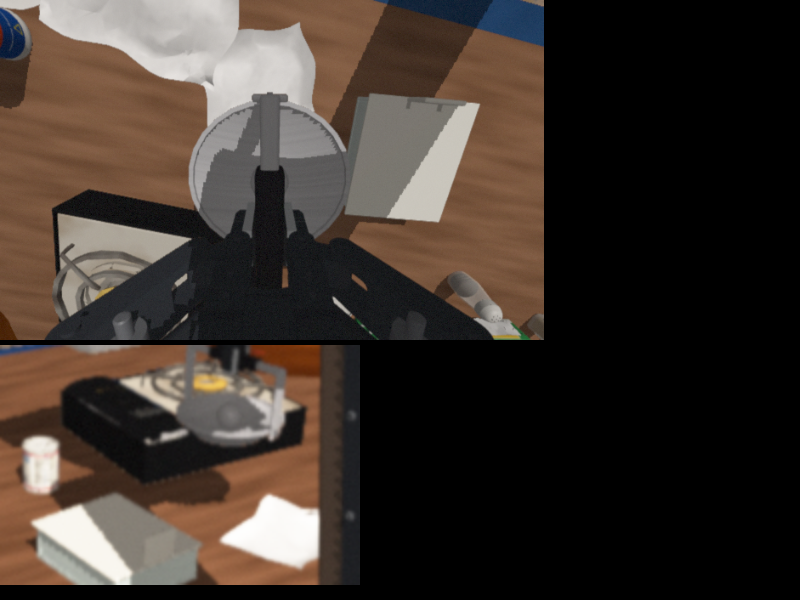

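The dish hangs level with the ball in its middle ((270,185) in the wrist view, (230,415) in the scene inset). Now a slow combined turn and carry.

Request:
drive_tool:
  hand: [1, 1, 1, 1, 1]
  travel:
    - [0, 0.01, 0]
    - [0, 0.03, 0]
    - [-0.01, 0.04, 0]
    - [0, 0.06, 0]
    - [-0.01, 0.07, 0]
  rotation:
    - [0, 0, -0.04]
    - [0, 0, -0.11]
    - [0, 0, -0.19]
    - [0, 0, -0.25]
    - [0, 0, -0.32]

```text
time_s: 17.55
tcp_pos: [0.5509, -0.1153, 0.2555]
eef_rot: [180.0, -0.0, -163.6]
wrist_force: [-0.5, -0.9, -4.2]
gripper_width: 0.0149
finger_force: 68.3
```

Request:
drive_tool:
  hand: [1, 1, 1, 1, 1]
  travel:
    - [-0.01, 0.09, 0]
    - [-0.02, 0.1, 0]
    - [-0.02, 0.11, 0]
    - [-0.03, 0.12, 0]
    - [-0.04, 0.13, 0]
  rotation:
    - [0, 0, -0.38]
    - [0, 0, -0.43]
    - [0, 0, -0.48]
    - [0, 0, -0.54]
    - [0, 0, -0.57]

```text
time_s: 18.18
tcp_pos: [0.5478, -0.0928, 0.2555]
eef_rot: [-180.0, 0.0, -153.9]
wrist_force: [-0.0, 0.0, -2.8]
gripper_width: 0.0149
finger_force: 68.3
```

Request:
drive_tool:
  hand: [1, 1, 1, 1, 1]
  travel:
    - [-0.04, 0.14, 0]
    - [-0.06, 0.14, 0]
    - [-0.06, 0.15, 0]
    - [-0.07, 0.15, 0]
    - [-0.08, 0.15, 0]
  rotation:
    - [0, 0, -0.62]
    - [0, 0, -0.65]
    - [0, 0, -0.68]
    - [0, 0, -0.71]
    - [0, 0, -0.74]

```text
time_s: 18.8
tcp_pos: [0.5431, -0.0613, 0.2555]
eef_rot: [180.0, -0.0, -140.3]
wrist_force: [0.8, -0.9, -3.6]
gripper_width: 0.0152
finger_force: 68.3
```

Request:
drive_tool:
  hand: [1, 1, 1, 1, 1]
  travel:
    - [-0.1, 0.15, 0]
    - [-0.1, 0.15, 0]
    - [-0.11, 0.15, 0]
    - [-0.12, 0.14, 0]
    - [-0.13, 0.13, 0]
  rotation:
    - [0, 0, -0.75]
    - [0, 0, -0.77]
    - [0, 0, -0.78]
    - [0, 0, -0.79]
    - [0, 0, -0.8]

```text
time_s: 19.42
tcp_pos: [0.5382, -0.025, 0.2555]
eef_rot: [-180.0, 0.0, -124.7]
wrist_force: [0.1, 0.0, -3.6]
gripper_width: 0.0149
finger_force: 68.3
```

Request:
drive_tool:
  hand: [1, 1, 1, 1, 1]
  travel:
    - [-0.14, 0.13, 0]
    - [-0.14, 0.12, 0]
    - [-0.15, 0.11, 0]
    - [-0.15, 0.1, 0]
    - [-0.15, 0.09, 0]
  rotation:
    - [0, 0, -0.79]
    - [0, 0, -0.79]
    - [0, 0, -0.79]
    - [0, 0, -0.77]
    - [0, 0, -0.75]

```text
time_s: 20.05
tcp_pos: [0.5328, 0.0113, 0.2555]
eef_rot: [-180.0, 0.0, -109.1]
wrist_force: [-0.3, -0.2, -3.7]
gripper_width: 0.0148
finger_force: 68.3
```

Request:
drive_tool:
  hand: [1, 1, 1, 1, 1]
  travel:
    - [-0.15, 0.08, 0]
    - [-0.15, 0.07, 0]
    - [-0.15, 0.05, 0]
    - [-0.15, 0.05, 0]
    - [-0.13, 0.04, 0]
  rotation:
    - [0, 0, -0.74]
    - [0, 0, -0.71]
    - [0, 0, -0.68]
    - [0, 0, -0.65]
    - [0, 0, -0.62]

```text
time_s: 20.68
tcp_pos: [0.5287, 0.0424, 0.2555]
eef_rot: [-180.0, -0.0, -95.6]
wrist_force: [-0.5, 0.8, -2.8]
gripper_width: 0.0146
finger_force: 68.3
```

Request:
drive_tool:
  hand: [1, 1, 1, 1, 1]
  travel:
    - [-0.14, 0.04, 0]
    - [-0.12, 0.02, 0]
    - [-0.11, 0.02, 0]
    - [-0.1, 0.01, 0]
    - [-0.09, 0.01, 0]
  rotation:
    - [0, 0, -0.57]
    - [0, 0, -0.53]
    - [0, 0, -0.49]
    - [0, 0, -0.43]
    - [0, 0, -0.38]

```text
time_s: 21.3
tcp_pos: [0.5255, 0.0648, 0.2555]
eef_rot: [180.0, -0.0, -86.0]
wrist_force: [0.3, -0.6, -3.3]
gripper_width: 0.0148
finger_force: 68.3
```

Request:
drive_tool:
  hand: [1, 1, 1, 1, 1]
  travel:
    - [-0.07, 0.01, 0]
    - [-0.06, 0, 0]
    - [-0.05, 0, 0]
    - [-0.02, 0, 0]
    - [-0.01, 0, 0]
  rotation:
    - [0, 0, -0.31]
    - [0, 0, -0.26]
    - [0, 0, -0.18]
    - [0, 0, -0.12]
    - [0, 0, -0.04]

```text
time_s: 21.92
tcp_pos: [0.5243, 0.0729, 0.2555]
eef_rot: [-180.0, -0.0, -82.5]
wrist_force: [-0.1, 0.4, -2.6]
gripper_width: 0.0147
finger_force: 68.3
```

Request:
drive_tool:
  hand: [1, 1, 1, 1, 1]
  travel:
    - [0, 0, 0]
    - [0, 0, 0]
    - [0, 0, 0]
    - [0, 0, 0]
    - [0, 0, 0]
  rotation:
    - [0, 0, 0]
    - [0, 0, 0]
    - [0, 0, 0]
    - [0, 0, 0]
    - [0, 0, 0]

```text
time_s: 22.55
tcp_pos: [0.5243, 0.0729, 0.2555]
eef_rot: [180.0, 0.0, -82.5]
wrist_force: [-0.3, -0.6, -1.9]
gripper_width: 0.0151
finger_force: 68.3
```

```bash
python3 - <<'E'
from h import *
a=grab_frame("wrist");b=grab_frame("scene")[130:260,260:455]
im=np.zeros((600,800,3),np.uint8);im[:300,:480]=cv2.resize(a,(480,300))
im[305:595,:435]=cv2.resize(b,(435,290));cv2.imwrite("pics/w6.png",im[:,:,::-1])
print(sense()['tcp_pos'],sense()['eef_rot'])
E
```

```text
[0.5243 0.0729 0.2555] [-179.9993    0.0016  -82.4918]
```

View pics/w6.png

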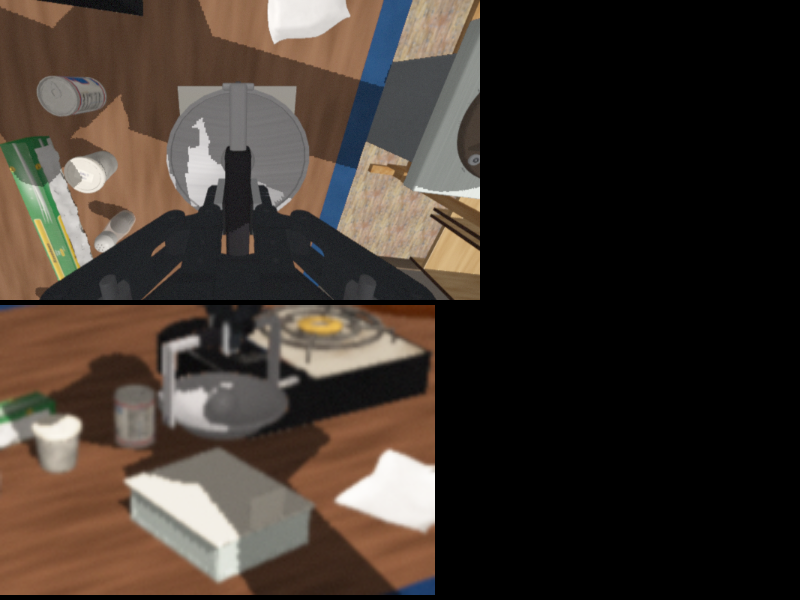

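The dish hangs level and centred above the divider, its hoop across the tray and the ball in the middle ((225,405) in the inset). The divider is still flat. I hand it in.

```bash
python3 -c "
from bench import *
print(finish_job())"
```

```text
the job is handed in; nothing more can be done
None
```

I handed the job in at about 22.6 s (no verdict came back): divider flat and square on the tray rim, tab up and let go; dish turned a quarter turn and held level about 10 cm above it, ball centred in the last pictures.

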